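# Push a combustion boat home against the hidden backstop of a muffle furnace

### The arm

A 6-joint arm with a two-finger parallel gripper is mounted at the origin on a cart in front of the work surface, level with it; the furniture and walls round the work are solid. World frame = base frame: x ahead of the robot, y to its left, z up, the work surface at z = 0. Lengths are in mm, angles in rad, forces in N, time in s.
With the tool pointing down it reaches from about 375 to 975 mm from the base axis. Payload 3.8 kg.
Tool frame: the origin (TCP) lies midway between the tips of the shut fingers; the grasp point (between the pads) lies 19 mm behind it; z points along the fingers, y is the line along which they close (so a half turn about z gives the same grasp; the last joint's range is limited). The gripper opens to 85 mm and grips with 20 to 120 N. Pads are 22 mm wide; open, the fingers measure 114 mm over their backs; the gripper's body (76 mm by 85 mm) begins 54 mm behind the grasp point. The pads swing forward as they close: fully open they stand 13 mm farther back than shut.
Start: joints at [-1.382, 0.264, 1.604, -0, 1.274, -0.037], TCP at [151.118, -657.861, 231.28] pointing down, gripper open.
Joint ranges: [-2.63, 2.63], [-0.94, 2.18], [0.31, 2.57], [-1.31, 4.45], [0, 2.66], [-2.55, 2.55]. Speed limits (rad/s): [2.57, 2.57, 3.14, 3.14, 3.14, 3.14].

### API

Orientations are given as a unit quaternion [x, y, z, w].
In Python, from plant import telemetry, capture, calibration, job_done gives the robot as it stands.
- The arm moves only by the tool carry_out, never from a script. Its argument "motion" is one flat list of numbers, 5 for each row, row after row: the finger opening in mm, from 0 to 85.4, then the shift along the tool's x, y, z in units of 25 mm (1.0 is 25 mm), then the turn about the tool's z in units of 5 degrees (1.0 is 5 degrees). In form: [fingers, tx, ty, tz, roll, fingers, tx, ty, tz, roll, ...]. A call has 1 to 20 rows; each row shifts and turns the commanded pose from where the row before left it, along the tool's axes as they then stand; what a row does not reach is not made up. A row lasts 1/8 s, in which the tool goes at most 62.5 mm and 10.7 degrees, less where a joint would pass 70% of its speed; a pose out of reach is approached as far as the arm can. A call is refused whole if a number of a shift passes 1 or a number of a turn 1, either way. A call with a gripper value outside its range is refused whole. The fingers move at their own pace and stop on an object; "squeeze" is the grip in N (left out, the last holds). Time passes only in rows, so rows that do not move let the fingers close. It gives the time, the measured TCP pose, the force, the opening and the grip force at its end, in the units of the state.
- telemetry.get_state(): the state, without advancing time (a new reading comes with each control period).
- capture(name): name is "scene" or "top" or "wrist"; returns the picture (480x640x3 uint8, red, green, blue); there is no depth.
- calibration(name): a dict with "intrinsics" (3x3 intrinsics, pixels), "k1" (the pictures are not rectified: a ray, as slopes to the right and down, at radius r is drawn at 1 + k1 r^2 times it, then the intrinsics apply), "pose" (4x4, takes a point from camera to world coordinates); the wrist camera has in their place "T_tool_cam" (4x4, takes a point from camera to tool coordinates, whose origin is the TCP and whose axes are the flange's). Camera axes: x right, y down, z forward; pixel columns grow to the right and rows downward; lengths in mm; the calibration is good to about 2 mm. A picture is of the moment at which its call begins: read the wrist's pose just before it. calibration takes no time and is no camera call.
- job_done(): hands the job in; it is judged then, once.
The state is a dict: "time": time; "qpos": joint angles; "joint_velocities": joint speeds; "joint_efforts": joint torques, N m; "tool_pos": TCP position; "tool_rot": TCP orientation; "wrist_force": force on the tool from outside, world axes, zero at the start; "wrist_torque": the same for the moment, N m; "gripper_width": finger opening in mm; "finger_force": force on a finger pad.
Only numpy, scipy, OpenCV 4.12 (cv2) and the standard library are available. Lean on these libraries where they do the work, as an engineer would, in place of code of your own. Each camera call takes 0.05 s, during which the arm holds its last target. There are 200 camera calls.

### The job

Take the push rod from its rest and, with the rod and never the fingers, nudge the ceramic boat along the loading tray into the furnace until its nose rests against the backstop hidden inside; how deep the backstop is set is not known, so feel for it; small, gentle taps are the safe way. The backstop is only held by the friction of its gland and must keep its setting, and the boat must not be shot along or hit hard, so stop as soon as it is home. Then lay the rod back in its rest, leaving the boat home and the things around undisturbed.

Things in the scene. Friction and masses are not known exactly. Their poses are not given: they have to be found in the camera images.
- furnace: Small white split-type muffle furnace (cold), fixed: casing 170 long x 170 wide x 192 mm high, thin black handle on top up to 212 mm. Origin on the bench under the middle of the casing; x level along the channel, the way in; z up. The backstop inside, on the channel's middle line, is not measured; it is held by friction and slips back if pushed with more than about 9 N.
- mouth (a point): Middle of the channel floor at its mouth (furnace x = -105 mm, 20 mm out of the casing, 90 mm above the bench); x the way in. The channel is square, ceramic, 30 mm wide and high, closed at the back. The unseen nose of the backstop (12 mm across, middle 9 mm above the floor) stands 90 to 125 mm inside this mouth (its middle, backstop_c0 in the rules, 42.5 mm behind the nose).
- tray_end (a point): Middle of the floor at the open end of the steel loading tray (furnace x = -190 mm, 90 mm above the bench); x the way in. The tray runs 85 mm to the mouth, with the channel's floor height and width; its walls rise 14 mm above the floor, their lips flare to 26 mm either side of the middle and 19 mm above the floor.
- boat: White ceramic combustion boat, an open trough 64 long x 26 wide x 16 mm high, walls 3 mm, 0.09 to 0.16 kg; stands on the loading tray, 2 mm free on either side; it slides with some 0.4 to 1.5 N of drag. Origin in the middle of its underside, x towards the furnace.
- boat_nose (a point): Middle of the boat's front end face (32 mm ahead of its origin, 9 mm above its underside), which meets the backstop.
- boat_tail (a point): Middle of the boat's rear end face (32 mm behind its origin, 9 mm above its underside), where the rod pushes.
- push_rod: Push rod, 237 mm long, 0.12 kg, lying level in its rest. Origin in the middle of its black handle (14 mm square, x = -45 to +45 mm, 18 mm round knob behind it to x = -52 mm), on the rod's middle line; x points along the rod to its tip. Ahead of the handle a brass ferrule, then a steel shaft 8 mm across with a flat disc 14 mm across at its end. Grip the handle at the origin.
- rod_tip (a point): Middle of the flat face of the disc, 185 mm ahead of the rod's origin, on its middle line.
- rod_rest: Aluminium rest, fixed: base plate 190 x 46 x 6 mm, two saddles open to the top at x = -38 mm (slot 20 mm wide, for the handle) and x = +110 mm (slot 14 mm, for the shaft), prongs flaring out to 70 mm height. The rod lies along the rest's x, its middle line 55 mm above the bench. Origin on the bench, under where the rod's origin belongs.
- rest_seat (a point): Where the rod's origin belongs when it lies in the rest (55 mm above the rest's origin); x the way the rod's tip points.
- weigh_boat: White plastic weighing dish, 78 x 78 x 18 mm, bystander; origin in the middle of its underside.
- tweezers: Steel tweezers, 131 mm long, 6 mm thick, lying on the bench, bystander; origin in the middle of the underside.
- sample_cup: Lidded sample cup with a red lid, 59 mm across, 66 mm high, bystander; origin in the middle of its underside.
- dropper: Brown dropper bottle with a black cap, 41 mm across, 114 mm high, bystander; origin in the middle of its underside.
There are look-alikes about, which are no part of the job. Several things have the shape of the boat; the one meant has the colours described above.

How it is judged (in metres and radians):
On the way, in this order (a step that is already met when the one before it is completed fails the run):
1. the push rod is held in the fingers, clear of its rest (height (world z) of push_rod above 0.08 m and contact force between the fingers and push_rod above 2 N), for 0.2 s.
2. the boat's nose is within 1.5 mm of the backstop, the boat upright (x of backstop_c0 in the frame of boat_nose below 0.044 m and angle between boat's own z axis and vertical below 0.1 rad), for 0.2 s.
At the end, for the whole second after the job is handed in: The boat stands upright and at rest with its nose within 1.5 mm of the backstop; the rod lies at rest in both saddles of its rest, tip the way it pointed, its origin within 15 mm of its place and 5 mm of its height, aligned within 0.1 rad (all of step 2 and linear speed of each of boat, push_rod below 0.01 m/s and horizontal distance between push_rod and rest_seat below 0.015 m and z of push_rod in the frame of rest_seat between -0.005 and 0.005 m and angle between the x axis of push_rod and the x axis of rod_rest, either way round below 0.1 rad and x of rod_tip in the frame of rest_seat above 0.1 m); the robot touches nothing.
It fails at once if the backstop is driven more than 2 mm off its setting (distance of backstop_c0 from where it was at the start of the episode above 0.002 m).
It fails at once if the rod hits or presses the boat with more than 15 N (contact force between push_rod and boat above 15 N).
It fails at once if the boat is shot along faster than 0.2 m/s (linear speed of boat above 0.2 m/s).
It fails at once if the fingers touch the boat (contact force between the fingers and boat above 0.5 N).
It fails at once if a bystander is moved more than 15 mm (distance of any of weigh_boat, tweezers, sample_cup, dropper from where it was at the start of the episode above 0.015 m).
It also fails if it takes over 67 s, if anything falls off the work surface, if the arm or the gripper's body presses on something with over 40 N, if the wrist force passes 120 N, or if a joint passes its speed limit or range.

## Working session

There is one attempt and no reset: what is moved stays moved. The work goes in short steps, Python scripts to look and compute and a tool call to move; the robot and the scene stay as the last step left them, time stands still between calls to the robot, and variables do not carry over. Pictures are saved under pics/ and viewed, at most 10 in all, crops included, and the job is handed in when it is done.

Besides the shell and the picture viewer there is one more tool, called after ">>>" as name(argument=value, ...) on one line, values as JSON. carry_out: Moves the arm, as the interface text tells. Its arguments: {"type":"object","properties":{"motion":{"type":"array","items":{"type":"number"}},"squeeze":{"type":"number"}},"required":["motion"]}

```bash
mkdir -p pics; ls
python3 - <<'E'
from plant import telemetry, capture, calibration
import cv2,numpy as np
s=telemetry.get_state(); print(s)
for n in ("scene","top"):
    cv2.imwrite(f"pics/{n}0.png",cv2.cvtColor(capture(n),cv2.COLOR_RGB2BGR))
    c=calibration(n); print(n,{k:np.round(v,4).tolist() for k,v in c.items()})
c=calibration("wrist"); print({k:np.round(v,4).tolist() for k,v in c.items()})
E
```

```text
pics
{'time': 0.0, 'qpos': array([-1.38189732e+00,  2.64775289e-01,  1.60538184e+00,  1.03902906e-05,
        1.27368477e+00, -3.69105867e-02]), 'joint_velocities': array([-0.00149119, -0.00067705, -0.00146019,  0.00093744, -0.00175057,
       -0.00068807]), 'joint_efforts': array([ 2.46524023e-04, -5.15122640e+01, -3.67312682e+01, -1.83035431e-04,
        1.31714973e-02, -2.82596773e-07]), 'tool_pos': array([ 150.98687133, -657.14760402,  229.9428684 ]), 'tool_rot': array([ 9.93632565e-01,  1.12663484e-01, -8.04310511e-05, -1.12175330e-03]), 'wrist_force': array([0.92460812, 0.99863508, 0.11813565]), 'wrist_torque': array([-0.00527982,  0.01735464,  0.03374991]), 'finger_force': 0.0, 'gripper_width': 85.68457802775976}
scene {'intrinsics': [[499.6396, 0.0, 315.4222], [0.0, 499.6396, 238.7039], [0.0, 0.0, 1.0]], 'k1': -0.0239, 'pose': [[-0.901, -0.2215, 0.3731, 212.2976], [-0.4338, 0.475, -0.7656, 662.9102], [-0.0077, -0.8516, -0.5241, 555.2349], [0.0, 0.0, 0.0, 1.0]]}
top {'intrinsics': [[448.3552, 0.0, 315.643], [0.0, 448.3552, 235.8866], [0.0, 0.0, 1.0]], 'k1': -0.0694, 'pose': [[-0.0248, -0.9861, 0.1645, 421.6232], [-0.9995, 0.0278, 0.0163, -17.6796], [-0.0207, -0.164, -0.9862, 923.5623], [0.0, 0.0, 0.0, 1.0]]}
{'intrinsics': [[403.4132, 0.0, 319.4708], [0.0, 403.4132, 234.7645], [0.0, 0.0, 1.0]], 'k1': 0.0017, 'T_tool_cam': [[-0.0005, -0.9613, -0.2755, 71.8049], [1.0, 0.0001, -0.0022, -0.2532], [0.0021, -0.2755, 0.9613, -142.6243], [0.0, 0.0, 0.0, 1.0]]}
```

View pics/scene0.png

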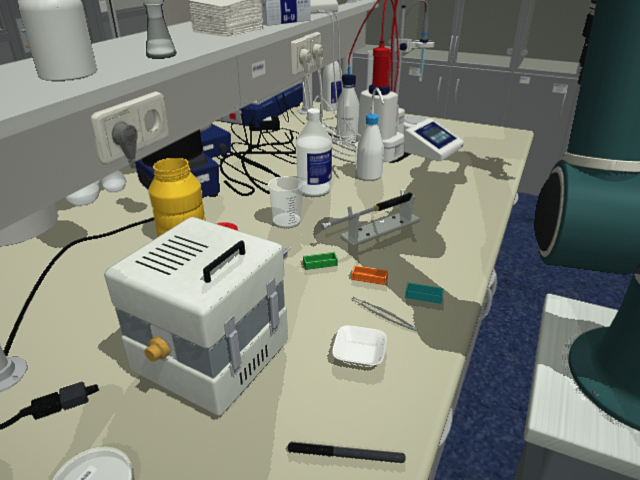

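View pics/top0.png

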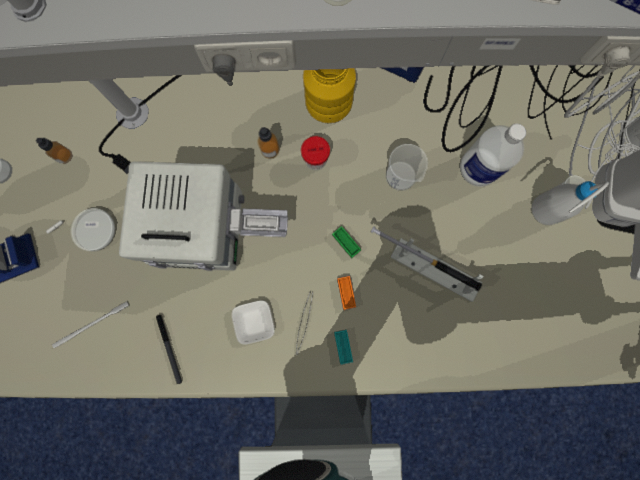

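The white boat sits on the tray at top (262,222). The green (346,240), orange (346,292) and teal (343,346) trough shapes lie on the bench and are look-alikes. The rod is in its rest, with its tip at (375,230) and its handle at about (457,274).

```bash
cat > h.py <<'E'
from plant import telemetry, capture, calibration
import cv2,numpy as np
from scipy.spatial.transform import Rotation as R
def cam(n,s=None):
    c=calibration(n)
    if n=="wrist":
        T=np.eye(4); T[:3,:3]=R.from_quat(s["tool_rot"]).as_matrix(); T[:3,3]=s["tool_pos"]
        P=T@np.array(c["T_tool_cam"])
    else: P=np.array(c["pose"])
    return np.array(c["intrinsics"]),c["k1"],P
def ray(C,px):
    K,k,P=C
    d=np.array([(px[0]-K[0,2])/K[0,0],(px[1]-K[1,2])/K[1,1]]); u=d.copy()
    for _ in range(20): u=d/(1+k*(u@u))
    v=P[:3,:3]@np.array([u[0],u[1],1]); return P[:3,3],v/np.linalg.norm(v)
def at_z(C,px,z):
    o,v=ray(C,px); return o+v*(z-o[2])/v[2]
def proj(C,X):
    K,k,P=C; p=P[:3,:3].T@(np.asarray(X,float)-P[:3,3]); u=p[:2]/p[2]; u=u*(1+k*(u@u))
    return K[:2,:2]@u+K[:2,2]
def tri(obs):
    A=np.zeros((3,3));b=np.zeros(3);L=[]
    for C,px in obs:
        o,v=ray(C,px);M=np.eye(3)-np.outer(v,v);A+=M;b+=M@o;L.append((o,M))
    X=np.linalg.solve(A,b); return X,[round(float(np.linalg.norm(M@(X-o))),2) for o,M in L]
def snap(n,name):
    s=telemetry.get_state(); im=cv2.cvtColor(capture(n),cv2.COLOR_RGB2BGR); cv2.imwrite(f"pics/{name}.png",im)
    np.savez(f"pics/{name}.npz",tool_pos=s["tool_pos"],tool_rot=s["tool_rot"]); return s,im
def crop(name,x0,y0,w,h,f,out):
    im=cv2.imread(f"pics/{name}.png")[y0:y0+h,x0:x0+w]; cv2.imwrite(f"pics/{out}.png",cv2.resize(im,None,fx=f,fy=f,interpolation=cv2.INTER_CUBIC))
E
python3 - <<'E'
from h import *
T=cam("top"); S=cam("scene")
for n,px,z in [("tip",(375,231),55),("knob",(481,290),55),("handle",(457,274),55),("tray_end",(288,222),90),("mouth",(232,222),90),("boat",(262,222),100)]:
    print(n,at_z(T,px,z).round(1))
print(tri([(T,(375,231)),(S,(322,230))]),tri([(T,(479,287)),(S,(410,196))]))
print(R.from_quat(telemetry.get_state()["tool_rot"]).as_matrix().round(3))
E
```

```text
tip [ 572.9 -120.1   55. ]
knob [ 451.6 -319.9   55. ]
handle [ 483.9 -275.4   55. ]
tray_end [588.9  47.9  90. ]
mouth [592.  154.9  90. ]
boat [588.3  96.1 100. ]
(array([ 576.99471585, -120.76327101,   43.47891025]), [2.15, 2.15]) (array([ 456.86633725, -316.23054749,   56.26086616]), [0.59, 0.59])
[[ 0.975  0.224 -0.   ]
 [ 0.224 -0.975  0.002]
 [ 0.    -0.002 -1.   ]]
```

>>> carry_out(motion=[85, 1, -0.75, 0, 0, 85, 1, -0.75, 0, 0, 85, 1, -0.75, 0, 0, 85, 1, -0.75, 0, 0, 85, 1, -0.75, 0, 0, 85, 1, -0.75, 0, 0, 85, 1, -0.75, 0, 0, 85, 1, -0.75, 0, 0, 85, 1, -0.75, 0, 0, 85, 1, -0.75, 0, 0, 85, 1, -0.75, 0, 0, 85, 1, -0.75, 0, 0, 85, 1, -0.75, 0, 0, 85, 1, -0.75, 0, 0, 85, 1, -0.75, 0, 0, 85, 1, -0.75, 0, 0])

```text
time: 2.1
tool_pos: [474.1, -274.9, 230.8]
tool_rot: [0.994, 0.113, -0.0, -0.0]
wrist_force: [0.9, 0.6, 0.5]
gripper_width: 85.1
finger_force: 0.0
```

>>> carry_out(motion=[85, 0, 0, 0, -1, 85, 0, 0, 0, -1, 85, 0, 0, 0, -1, 85, 0, 0, 0, -1, 85, 0, 0, 0, -1, 85, 0, 0, 0, -1, 85, 0, 0, 0, -1, 85, 0, 0, 0, -1, 85, 0, 0, 0, -1, 85, 0, 0, 0, 0, 85, 0, 0, 0, 0])

```text
time: 3.48
tool_pos: [473.6, -275.8, 231.0]
tool_rot: [0.875, 0.484, -0.0, -0.0]
wrist_force: [0.3, -0.4, -0.4]
gripper_width: 85.2
finger_force: 0.0
```

Run:
```python
from h import *
s,im=snap("wrist","w1"); print(s["time"],s["tool_pos"],R.from_quat(s["tool_rot"]).as_matrix().round(3))
```

```text
3.475 [ 473.63256259 -275.80752746  230.98736211] [[ 0.532  0.847 -0.   ]
 [ 0.847 -0.532  0.   ]
 [ 0.    -0.001 -1.   ]]
```

View pics/w1.png

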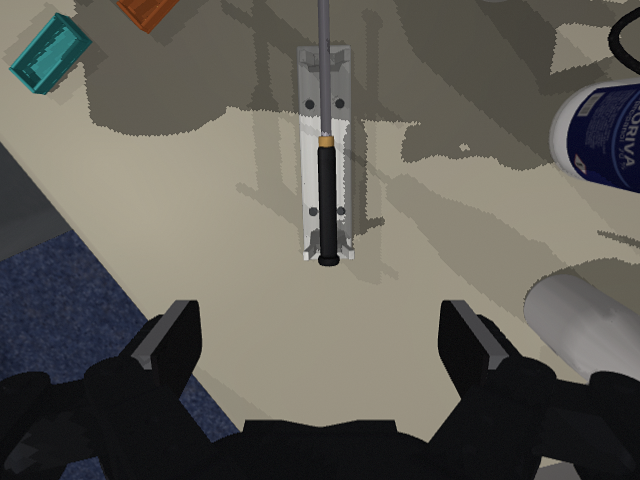

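w1 shows the rod in its rest: knob end at (328,264), handle/ferrule edge at (327,147), shaft going up. I'll take a second wrist place ahead for triangulation.

>>> carry_out(motion=[85, 1, 0, 0, 0, 85, 1, 0, 0, 0, 85, 1, 0, 0, 0, 85, 1, 0, 0, 0, 85, 0, 0, 0, 0, 85, 0, 0, 0, 0])

```text
time: 4.28
tool_pos: [526.6, -191.5, 231.2]
tool_rot: [0.875, 0.484, -0.0, 0.0]
wrist_force: [-1.6, -0.0, -0.1]
gripper_width: 85.3
finger_force: 0.0
```

```bash
cat > rod.py <<'E'
from h import *
def ana(name,box):
    im=cv2.imread(f"pics/{name}.png"); x0,y0,x1,y1=box; hsv=cv2.cvtColor(im,cv2.COLOR_BGR2HSV)
    m=np.zeros(im.shape[:2],bool); m[y0:y1,x0:x1]=True
    fe=m&(hsv[...,0]>8)&(hsv[...,0]<28)&(hsv[...,1]>110)&(hsv[...,2]>60)
    n,l,st,ct=cv2.connectedComponentsWithStats(fe.astype(np.uint8)); i=1+np.argmax(st[1:,4])
    bl=m&(hsv[...,2]<50)
    n2,l2,st2,ct2=cv2.connectedComponentsWithStats(bl.astype(np.uint8)); j=1+np.argmax(st2[1:,4])
    return ct[i],st[i],ct2[j],st2[j]
E
python3 - <<'E'
from rod import *
s,im=snap("wrist","w2"); print(s["time"],s["tool_pos"])
for n in("w1","w2"):
    print(n,[np.round(v,1).tolist() for v in ana(n,(280,40,370,420))])
E
```

```text
4.275 [ 526.58721996 -191.50574813  231.18608412]
w1 [[325.9, 141.4], [319, 136, 15, 12, 157], [327.3, 206.3], [318, 146, 22, 120, 2056]]
w2 [[325.1, 264.1], [319, 258, 14, 12, 129], [326.5, 320.0], [318, 267, 20, 105, 1618]]
```

Run:
```python
from rod import *
C1=cam("wrist",np.load("pics/w1.npz")); C2=cam("wrist",np.load("pics/w2.npz"));T=cam("top")
F=tri([(C1,(325.9,141.4)),(C2,(325.1,264.1))]); H=tri([(C1,(325.9,147)),(C2,(325.2,268.5))]); K=tri([(C1,(328,265.5)),(C2,(327.6,371.5))])
for p in (F,H,K): print(np.round(p[0],1),p[1])
a=at_z(C1,(325.9,147),60);b=at_z(C1,(328.3,262),60);d=(a-b)[:2];print(a,b,np.linalg.norm(d),np.degrees(np.arctan2(d[1],d[0])))
a=at_z(C2,(325.2,268.5),60);b=at_z(C2,(327.6,369),60);d=(a-b)[:2];print(a,b,np.linalg.norm(d),np.degrees(np.arctan2(d[1],d[0])))
print(proj(T,F[0]),proj(T,K[0]))
```

```text
[ 507.8 -231.6   58.1] [0.09, 0.09]
[ 505.6 -235.3   57.2] [0.05, 0.05]
[ 457.5 -316.    64.7] [0.2, 0.2]
[ 505.7078919  -235.11920818   60.        ] [ 458.31543042 -314.9356987    60.        ] 92.8262762597697 59.299523686124836
[ 506.09407044 -234.33372396   60.        ] [ 457.38700442 -316.7282515    60.        ] 95.7143481878575 59.41077993522841
[434.15517954 262.22019844] [480.44716548 286.73337046]
```

>>> carry_out(motion=[85, 1, -0.25, 0, 0, 85, 1, -0.25, 0, 0, 85, 1, -0.25, 0, 0, 85, 1, -0.25, 0, 0, 85, 1, -0.25, 0, 0, 85, 1, -0.25, 0, 0, 85, 0, 0, 0, -1, 85, 0, 0, 0, -1, 85, 0, 0, 0, -1, 85, 0, 0, 0, -1, 85, 0, 0, 0, -1, 85, 0, 0, 0, -1, 85, 0, 0, 0, -0.4, 85, 0, 0, 0, 0, 85, 0, 0, 0, 0])

```text
time: 6.2
tool_pos: [574.7, -44.4, 231.3]
tool_rot: [0.708, 0.706, -0.0, 0.0]
wrist_force: [0.1, 0.4, 0.1]
gripper_width: 84.7
finger_force: 0.0
```

Run:
```python
from h import *
s,im=snap("wrist","w3"); print(s["time"],s["tool_pos"])
```

```text
6.2 [574.68649548 -44.41970902 231.31179878]
```

>>> carry_out(motion=[85, 1, 0, 0, 0, 85, 1, 0, 0, 0, 85, 1, 0, 0, 0, 85, 0, 0, 0, 0, 85, 0, 0, 0, 0])

```text
time: 6.88
tool_pos: [574.8, 30.5, 231.3]
tool_rot: [0.707, 0.707, -0.0, 0.0]
wrist_force: [0.3, -0.8, 0.1]
gripper_width: 85.1
finger_force: 0.0
```

Run:
```python
from h import *
s,im=snap("wrist","w4"); print(s["time"],s["tool_pos"])
C3=cam("wrist",np.load("pics/w3.npz")); C4=cam("wrist",np.load("pics/w4.npz"))
ims=[]
for n,C in(("w3",C3),("w4",C4)):
    u=proj(C,(590,95,95)); x0,y0=int(u[0])-66,int(max(0,min(480-200,u[1]-100))); print(n,u,x0,y0)
    ims.append(cv2.resize(cv2.imread(f"pics/{n}.png")[y0:y0+200,x0:x0+133],None,fx=3,fy=3,interpolation=cv2.INTER_CUBIC))
cv2.imwrite("pics/tray.png",np.hstack(ims))
```

```text
6.875 [574.80700449  30.46974277 231.2684722 ]
w3 [340.94695516   4.06596095] 274 0
w4 [339.60344519 129.27537721] 273 29
```

View pics/tray.png

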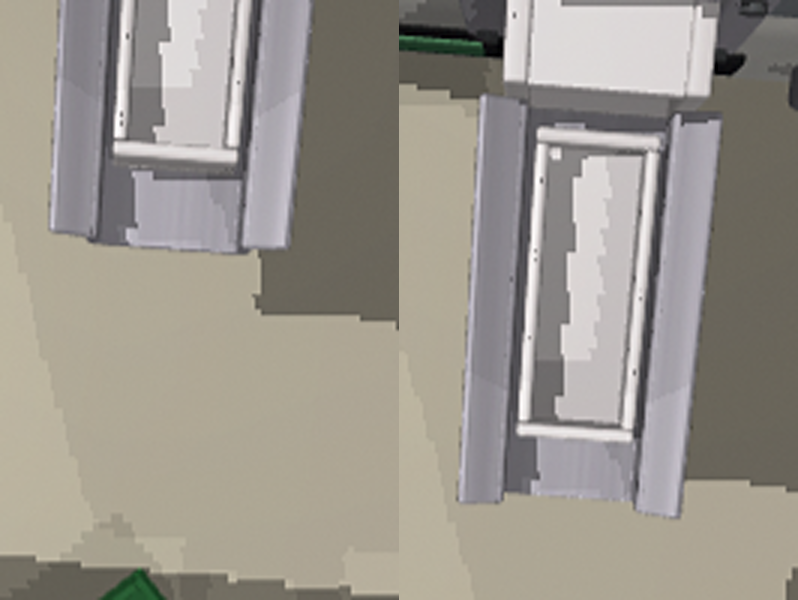

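Both views show the white boat on the tray, the only white trough standing on it. In w4 its tail rim is at about (574,435) in the crop and its nose rim at (601,133). The tray's lip ends are at (458,503) and (680,517).

Run:
```python
from h import *
C3=cam("wrist",np.load("pics/w3.npz")); C4=cam("wrist",np.load("pics/w4.npz"))
a=lambda u,v:(C3,(274+u/3,v/3)); b=lambda u,v:(C4,(273+(u-399)/3,29+v/3))
for n,p,q in [("lipL",a(50,233),b(458,503)),("lipR",a(290,248),b(681,517)),("floorL",a(95,242),b(503,494)),("floorR",a(243,252),b(635,502)),("tailL",a(113,162),b(517,437)),("tailR",a(238,167),b(632,442))]:
    X,e=tri([p,q]); print(n,X.round(1),e)
z=lambda u,v,h:at_z(C4,b(u,v)[1],h)
def ln(p,q): d=(q-p)[:2]; return np.linalg.norm(d).round(1),np.degrees(np.arctan2(d[1],d[0])).round(2)
L0,R0,L1,R1=z(458,503,109),z(681,517,109),z(481,96,109),z(720,120,109)
print("lips",L0,R0,L1,R1,ln(L0,L1),ln(R0,R1),ln(L0,R0)); print("end mid",(L0+R0)/2,"mouth mid",(L1+R1)/2,ln((L0+R0)/2,(L1+R1)/2))
tL,tR,nL,nR=z(517,437,106),z(632,442,106),z(538,129,106),z(664,137,106)
print("boat",(tL+tR)/2,(nL+nR)/2,ln((tL+tR)/2,(nL+nR)/2),ln(tL,tR))
```

```text
lipL [558.6  51.5 106.2] [0.12, 0.12]
lipR [608.4  48.4 106.9] [0.01, 0.01]
floorL [567.8  51.   92. ] [0.29, 0.29]
floorR [599.6  48.9  91.2] [0.34, 0.34]
tailL [571.7  65.6 101.8] [0.05, 0.05]
tailR [597.6  64.5 102.3] [0.11, 0.11]
lips [558.66073752  52.00272932 109.        ] [608.17325056  48.7864989  109.        ] [564.95970619 135.49141231 109.        ] [613.56327762 130.89778114 109.        ] (np.float64(83.7), np.float64(85.69)) (np.float64(82.3), np.float64(86.24)) (np.float64(49.6), np.float64(-3.72))
end mid [583.41699404  50.39461411 109.        ] mouth mid [589.26149191 133.19459673 109.        ] (np.float64(83.0), np.float64(85.96))
boat [584.47583316  65.61380581 106.        ] [589.51890584 128.77258071 106.        ] (np.float64(63.4), np.float64(85.43)) (np.float64(25.4), np.float64(-2.56))
```

Heights check: tray floor about 91.5, lips about 107, tray length 83, boat length 63.4, all within error. The tray axis yaw is about 86°, the tray end is at (583.4, 50.4) and the boat tail at about y 65.6. Next I go back over the rod handle.

>>> carry_out(motion=[50, -0.93, -0.28, 0, 0, 50, -0.93, -0.28, 0, 0, 50, -0.93, -0.28, 0, 0, 50, -0.93, -0.28, 0, 0, 50, -0.93, -0.28, 0, 0, 50, -0.93, -0.28, 0, 0, 50, -0.93, -0.28, 0, 0, 50, -0.93, -0.28, 0, 0, 50, -0.93, -0.28, 0, 0, 50, -0.93, -0.28, 0, 0, 50, -0.93, -0.28, 0, 0, 50, -0.93, -0.28, 0, 0, 50, -0.93, -0.28, 0, 0, 50, 0, 0, 0, 1, 50, 0, 0, 0, 1, 50, 0, 0, 0, 1, 50, 0, 0, 0, 1, 50, 0, 0, 0, 1, 50, 0, 0, 0, 1, 50, 0, 0, 0, 0.1])

```text
time: 9.43
tool_pos: [483.0, -272.1, 231.3]
tool_rot: [0.869, 0.495, -0.0, 0.0]
wrist_force: [0.5, -0.9, 0.4]
gripper_width: 50.3
finger_force: 0.0
```

>>> carry_out(motion=[50, 0, 0, 1, 0, 50, 0, 0, 1, 0, 50, 0, 0, 1, 0, 50, 0, 0, 1, 0, 50, 0, 0, 1, 0, 50, 0, 0, 0, 0])

```text
time: 10.18
tool_pos: [481.4, -270.6, 104.0]
tool_rot: [0.868, 0.496, -0.001, -0.002]
wrist_force: [0.2, -0.5, 0.6]
gripper_width: 50.2
finger_force: 0.0
```

Run:
```python
from h import *
s,im=snap("wrist","w5"); r=R.from_quat(s["tool_rot"]).as_matrix();p=s["tool_pos"]; print(p,np.degrees(np.arctan2(r[1,0],r[0,0])))
print(r.T@(np.array([483.3,-272.5,35])-p)/25)
```

```text
[ 481.41212247 -270.57359429  103.97943495] 59.46430104554755
[-0.02806628  0.11855515  2.75859694]
```

View pics/w5.png

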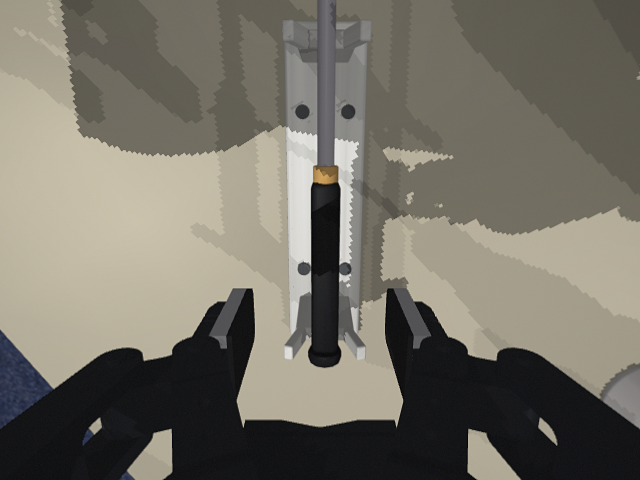

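The w5 picture shows the handle at column 324, close to midway between the pads (254 and 387). The tail saddle is below row 290 and the heading is aligned. Now descending.

>>> carry_out(motion=[50, 0, 0.03, 0.7, 0, 50, 0, 0.03, 0.7, 0, 50, 0, 0, 0.7, 0, 50, 0, 0, 0.66, 0, 50, 0, 0, 0, 0, 50, 0, 0, 0, 0])

```text
time: 10.98
tool_pos: [485.0, -272.1, 37.3]
tool_rot: [0.868, 0.496, 0.0, 0.0]
wrist_force: [-0.1, -0.2, -0.2]
gripper_width: 49.7
finger_force: 0.0
```

Run:
```python
from h import *
s=telemetry.get_state(); r=R.from_quat(s["tool_rot"]).as_matrix();p=s["tool_pos"]; print(p,np.degrees(np.arctan2(r[1,0],r[0,0])),s["wrist_force"])
print(r.T@(np.array([483.3,-272.5,35])-p))
```

```text
[ 484.95317672 -272.14845744   37.2993299 ] 59.44287874698205 [-0.07440626 -0.23762068 -0.23499245]
[-1.1431626  -1.24498002  2.29928194]
```

>>> carry_out(motion=[0, 0, -0.04, 0.08, 0, 0, 0, 0, 0, 0, 0, 0, 0, 0, 0, 0, 0, 0, 0, 0, 0, 0, 0, 0, 0, 0, 0, 0, 0, 0, 0, 0, 0, 0, 0], squeeze=60)

```text
time: 11.85
tool_pos: [484.3, -271.8, 35.8]
tool_rot: [0.868, 0.496, 0.0, 0.0]
wrist_force: [-1.3, 0.3, 5.8]
gripper_width: 13.0
finger_force: 59.9
```

Run:
```python
from h import *
s=telemetry.get_state(); print(s["time"],s["tool_pos"],s["tool_rot"],s["wrist_force"],s["wrist_torque"],s["gripper_width"],s["finger_force"])
```

```text
11.85 [ 484.31230853 -271.79026532   35.83466491] [8.68465216e-01 4.95749930e-01 2.04124196e-04 3.65292090e-04] [-1.29774561  0.34891519  5.83616746] [0.03673741 0.12703467 0.00793307] 13.010201012260882 59.91448938846588
```

>>> carry_out(motion=[0, 0, 0, -0.4, 0, 0, 0, 0, -0.6, 0, 0, 0, 0, -1, 0, 0, 0, 0, -1, 0, 0, 0, 0, 0, -0.3, 0, 0, 0, 0, -1, 0, 0, 0, 0, -1, 0, 0, 0, 0, -1, 0, 0, 0, 0, -1, 0, 0, 0, 0, -1, 0, 0.4, 0.2, 0, 0, 0, 0.8, 0.45, 0, 0, 0, 0.8, 0.45, 0, 0, 0, 0.8, 0.45, 0, 0, 0, 0.8, 0.45, 0, 0, 0, 0.8, 0.45, 0, 0, 0, 0.5, 0.35, 0, 0, 0, 0.4, 0.25, 0, 0, 0, 0, 0, 0, 0, 0, 0, 0, 0, 0])

```text
time: 14.35
tool_pos: [569.0, -145.1, 110.1]
tool_rot: [0.732, 0.681, -0.0, -0.0]
wrist_force: [-0.6, 0.7, -1.5]
gripper_width: 12.6
finger_force: 59.1
```

Run:
```python
from h import *
s,im=snap("top","t1"); snap("wrist","w6"); s2,_=snap("scene","s1")
r=R.from_quat(s["tool_rot"]).as_matrix();p=s["tool_pos"]; print(s["time"],p,np.degrees(np.arctan2(r[1,0],r[0,0])),s["wrist_force"])
tip=p+r@np.array([184,0,-19.]); print("tip pred",tip,proj(cam("top"),tip),proj(cam("scene"),tip), proj(cam("wrist",s),p+r@np.array([52,0,-19.])))
print(r.T@(np.array([569.7,-145.1,82.8])-p)/25)
a=cv2.resize(im[180:280,220:370],None,fx=5,fy=5,interpolation=cv2.INTER_CUBIC); cv2.imwrite("pics/t1c.png",a)
```

```text
14.35 [ 569.00978378 -145.10743194  110.10733291] 85.92187493420691 [-0.55552395  0.73061708 -1.52014809]
tip pred [582.10616386  38.42979183 129.06972511] [291.52950516 221.31052672] [280.32264039 229.41820724] [314.16050076 183.35100373]
[0.00248319 0.02813112 1.0922772 ]
```

View pics/t1c.png

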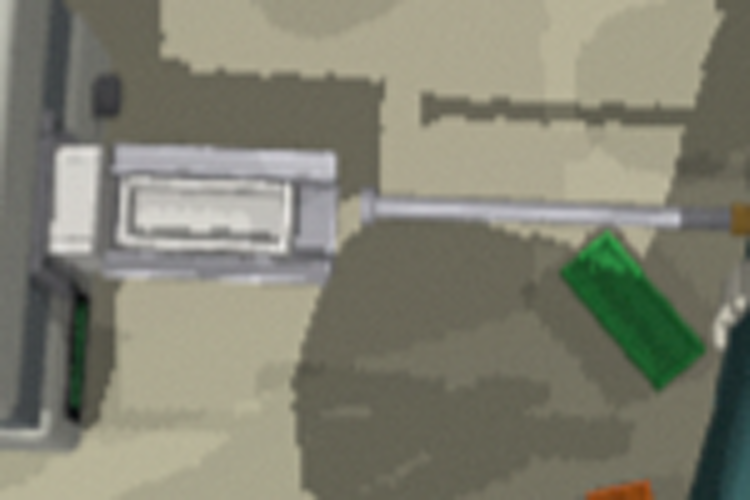

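Tip seen at top (292.4,221.4) against a predicted (291.5,221.3), so it is in line with the tray. Lowering and entering the tray.

>>> carry_out(motion=[0, 0, 0.03, 0.4, 0, 0, 0, 0, 0.4, 0, 0, 0, 0, 0.29, 0, 0, 0, 0, 0, 0, 0, 0.2, 0, 0, 0, 0, 0.3, 0, 0, 0, 0, 0.2, 0, 0, 0, 0, 0.1, 0, 0, 0, 0, 0, 0, 0, 0, 0, 0, 0, 0, 0])

```text
time: 15.75
tool_pos: [571.5, -125.0, 83.1]
tool_rot: [0.732, 0.682, -0.0, 0.0]
wrist_force: [0.0, 0.0, -1.9]
gripper_width: 12.8
finger_force: 59.1
```

```bash
cat > st.py <<'E'
from h import *
s=telemetry.get_state(); r=R.from_quat(s["tool_rot"]).as_matrix();p=s["tool_pos"]; f=r.T@s["wrist_force"]
tip=p+r@np.array([184,0,-19.2]); d=np.array([np.cos(np.radians(86)),np.sin(np.radians(86))]); e=tip[:2]-[583.4,50.4]
print("t",s["time"],"tcp",p.round(2),"F tool",f.round(2),"torque",(r.T@s["wrist_torque"]).round(3),"tip along",(e@d).round(2),"side",(e[0]*d[1]-e[1]*d[0]).round(2),"z",tip[2].round(1))
E
python3 st.py
```

```text
t 15.75 tcp [ 571.55 -124.96   83.08] F tool [0.03 0.   1.9 ] torque [ 0.009 -0.043  0.002] tip along 8.24 side 0.61 z 102.3
```

>>> carry_out(motion=[0, 0.1, 0, 0, 0, 0, 0.1, 0, 0, 0, 0, 0.1, 0, 0, 0, 0, 0.1, 0, 0, 0, 0, 0.2, 0, 0, 0, 0, 0.2, 0, 0, 0, 0, 0.2, 0, 0, 0, 0, 0.2, 0, 0, 0, 0, 0.2, 0, 0, 0, 0, 0.2, 0, 0, 0, 0, 0.2, 0, 0, 0, 0, 0.2, 0, 0, 0, 0, 0.2, 0, 0, 0, 0, 0.2, 0, 0, 0, 0, 0.2, 0, 0, 0, 0, 0.2, 0, 0, 0, 0, 0.2, 0, 0, 0, 0, 0.1, 0, 0, 0, 0, 0, 0, 0, 0, 0, 0, 0, 0, 0])

```text
time: 18.25
tool_pos: [577.0, -47.6, 83.0]
tool_rot: [0.732, 0.682, 0.0, -0.0]
wrist_force: [0.1, -0.4, -1.3]
gripper_width: 13.0
finger_force: 59.1
```

```bash
python3 st.py
python3 - <<'E'
from h import *
s,im=snap("top","t2"); cv2.imwrite("pics/t2c.png",cv2.resize(im[180:280,200:350],None,fx=5,fy=5,interpolation=cv2.INTER_CUBIC))
E
```

```text
t 18.25 tcp [577.02 -47.57  83.04] F tool [-0.35  0.09  1.31] torque [0.006 0.003 0.035] tip along 85.82 side 0.69 z 102.2
```

View pics/t2c.png

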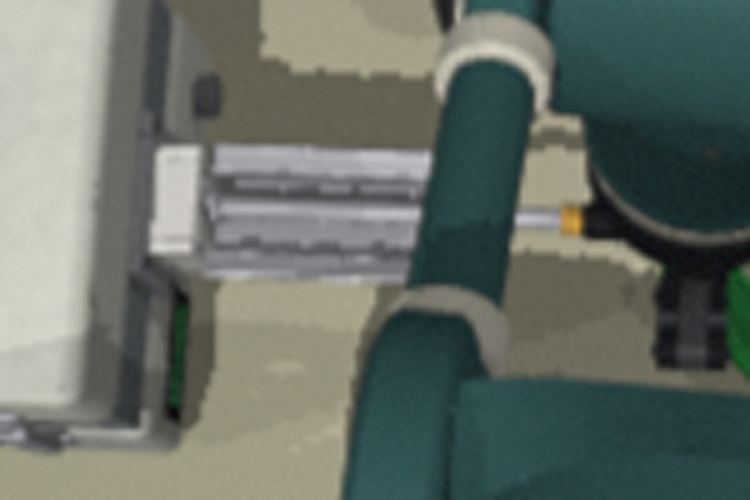

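The boat has slid wholly into the channel. The rod tip is at the mouth, crop (207,207), and in line. I'll advance to just short of the earliest possible home, then go in small steps.

>>> carry_out(motion=[0, 0.12, 0, 0, 0, 0, 0.12, 0, 0, 0, 0, 0.12, 0, 0, 0, 0, 0.12, 0, 0, 0, 0, 0.12, 0, 0, 0, 0, 0.12, 0, 0, 0, 0, 0, 0, 0, 0, 0, 0, 0, 0, 0])

```text
time: 19.3
tool_pos: [578.3, -29.5, 83.0]
tool_rot: [0.732, 0.682, 0.0, -0.0]
wrist_force: [-0.4, 0.0, -0.8]
gripper_width: 12.7
finger_force: 59.1
```

```bash
python3 st.py
```

```text
t 19.3 tcp [578.29 -29.53  83.03] F tool [ 0.   -0.42  0.8 ] torque [-0.011  0.008 -0.024] tip along 103.9 side 0.67 z 102.2
```

>>> carry_out(motion=[0, 0.04, 0, 0, 0, 0, 0.04, 0, 0, 0, 0, 0, 0, 0, 0])

```text
time: 19.68
tool_pos: [578.4, -27.7, 83.0]
tool_rot: [0.732, 0.682, -0.0, -0.0]
wrist_force: [0.8, -0.4, -1.4]
gripper_width: 12.9
finger_force: 59.1
```

```bash
python3 st.py
```

```text
t 19.675 tcp [578.43 -27.65  83.  ] F tool [-0.39  0.79  1.39] torque [ 0.038 -0.06  -0.019] tip along 105.79 side 0.69 z 102.2
```

>>> carry_out(motion=[0, 0.03, 0, 0, 0, 0, 0.03, 0, 0, 0, 0, 0, 0, 0, 0])

```text
time: 20.05
tool_pos: [578.5, -26.1, 83.0]
tool_rot: [0.732, 0.682, 0.0, -0.0]
wrist_force: [0.7, -0.9, -0.6]
gripper_width: 13.0
finger_force: 59.1
```

>>> carry_out(motion=[0, 0.03, 0, 0, 0, 0, 0.03, 0, 0, 0, 0, 0, 0, 0, 0])

```text
time: 20.42
tool_pos: [578.6, -24.5, 83.0]
tool_rot: [0.732, 0.682, 0.0, -0.0]
wrist_force: [-0.7, -0.8, -1.0]
gripper_width: 13.0
finger_force: 59.1
```

>>> carry_out(motion=[0, 0.03, 0, 0, 0, 0, 0.03, 0, 0, 0, 0, 0, 0, 0, 0])

```text
time: 20.8
tool_pos: [578.8, -23.0, 83.1]
tool_rot: [0.732, 0.682, 0.0, -0.0]
wrist_force: [-0.2, -0.9, -1.3]
gripper_width: 12.5
finger_force: 59.1
```

>>> carry_out(motion=[0, 0.03, 0, 0, 0, 0, 0.03, 0, 0, 0, 0, 0, 0, 0, 0])

```text
time: 21.18
tool_pos: [578.9, -21.5, 83.0]
tool_rot: [0.732, 0.682, 0.0, -0.0]
wrist_force: [-0.8, -0.7, -1.5]
gripper_width: 13.0
finger_force: 59.1
```

>>> carry_out(motion=[0, 0.03, 0, 0, 0, 0, 0.03, 0, 0, 0, 0, 0, 0, 0, 0])

```text
time: 21.55
tool_pos: [579.0, -20.0, 83.0]
tool_rot: [0.732, 0.682, 0.0, -0.0]
wrist_force: [0.5, -0.3, -2.2]
gripper_width: 13.3
finger_force: 59.1
```

>>> carry_out(motion=[0, 0.03, 0, 0, 0, 0, 0.03, 0, 0, 0, 0, 0, 0, 0, 0])

```text
time: 21.92
tool_pos: [579.1, -18.6, 83.1]
tool_rot: [0.732, 0.682, 0.0, -0.0]
wrist_force: [-1.0, 0.1, -1.2]
gripper_width: 13.0
finger_force: 59.1
```

>>> carry_out(motion=[0, 0.03, 0, 0, 0, 0, 0.03, 0, 0, 0, 0, 0, 0, 0, 0])

```text
time: 22.3
tool_pos: [579.2, -17.0, 83.0]
tool_rot: [0.732, 0.682, 0.0, -0.0]
wrist_force: [0.3, -0.1, -0.3]
gripper_width: 12.7
finger_force: 59.1
```

>>> carry_out(motion=[0, 0.03, 0, 0, 0, 0, 0.03, 0, 0, 0, 0, 0, 0, 0, 0])

```text
time: 22.68
tool_pos: [579.3, -15.6, 83.0]
tool_rot: [0.732, 0.682, 0.0, -0.0]
wrist_force: [-0.4, -0.3, -2.3]
gripper_width: 12.8
finger_force: 59.1
```

>>> carry_out(motion=[0, 0.03, 0, 0, 0, 0, 0.03, 0, 0, 0, 0, 0, 0, 0, 0])

```text
time: 23.05
tool_pos: [579.4, -14.1, 83.0]
tool_rot: [0.732, 0.682, 0.0, -0.0]
wrist_force: [-0.4, 0.2, -1.5]
gripper_width: 12.7
finger_force: 59.1
```

>>> carry_out(motion=[0, 0.03, 0, 0, 0, 0, 0.03, 0, 0, 0, 0, 0, 0, 0, 0])

```text
time: 23.42
tool_pos: [579.5, -12.6, 83.0]
tool_rot: [0.732, 0.682, 0.0, -0.0]
wrist_force: [-0.4, -0.7, -0.9]
gripper_width: 12.9
finger_force: 59.1
```

>>> carry_out(motion=[0, 0.03, 0, 0, 0, 0, 0.03, 0, 0, 0, 0, 0, 0, 0, 0])

```text
time: 23.8
tool_pos: [579.6, -11.1, 83.0]
tool_rot: [0.732, 0.682, 0.0, -0.0]
wrist_force: [-0.1, -0.5, -1.0]
gripper_width: 13.1
finger_force: 59.1
```

>>> carry_out(motion=[0, 0.03, 0, 0, 0, 0, 0.03, 0, 0, 0, 0, 0, 0, 0, 0])

```text
time: 24.18
tool_pos: [579.7, -9.6, 83.0]
tool_rot: [0.732, 0.682, 0.0, -0.0]
wrist_force: [0.2, -1.2, -0.9]
gripper_width: 13.2
finger_force: 59.1
```

>>> carry_out(motion=[0, 0.03, 0, 0, 0, 0, 0.03, 0, 0, 0, 0, 0, 0, 0, 0])

```text
time: 24.55
tool_pos: [579.8, -8.1, 83.1]
tool_rot: [0.732, 0.682, 0.0, -0.0]
wrist_force: [0.0, 0.6, -1.3]
gripper_width: 13.1
finger_force: 59.1
```

>>> carry_out(motion=[0, 0.03, 0, 0, 0, 0, 0.03, 0, 0, 0, 0, 0, 0, 0, 0])

```text
time: 24.92
tool_pos: [579.9, -6.6, 83.0]
tool_rot: [0.732, 0.682, 0.0, -0.0]
wrist_force: [0.2, 0.2, -1.1]
gripper_width: 13.0
finger_force: 59.1
```

>>> carry_out(motion=[0, 0.03, 0, 0, 0, 0, 0.03, 0, 0, 0, 0, 0, 0, 0, 0])

```text
time: 25.3
tool_pos: [580.0, -5.1, 83.0]
tool_rot: [0.732, 0.682, 0.0, -0.0]
wrist_force: [-0.2, -0.1, -1.4]
gripper_width: 12.9
finger_force: 59.1
```

>>> carry_out(motion=[0, 0.03, 0, 0, 0, 0, 0.03, 0, 0, 0, 0, 0, 0, 0, 0])

```text
time: 25.68
tool_pos: [580.1, -3.6, 83.0]
tool_rot: [0.732, 0.682, 0.0, -0.0]
wrist_force: [0.2, -0.9, -0.7]
gripper_width: 13.2
finger_force: 59.1
```

>>> carry_out(motion=[0, 0.03, 0, 0, 0, 0, 0.03, 0, 0, 0, 0, 0, 0, 0, 0])

```text
time: 26.05
tool_pos: [580.3, -2.1, 83.0]
tool_rot: [0.732, 0.682, 0.0, -0.0]
wrist_force: [0.4, -0.4, -1.4]
gripper_width: 12.9
finger_force: 59.1
```

>>> carry_out(motion=[0, 0.03, 0, 0, 0, 0, 0.03, 0, 0, 0, 0, 0, 0, 0, 0])

```text
time: 26.42
tool_pos: [580.4, -0.6, 83.0]
tool_rot: [0.732, 0.682, 0.0, -0.0]
wrist_force: [0.4, -0.7, -2.0]
gripper_width: 12.9
finger_force: 59.1
```

>>> carry_out(motion=[0, 0.03, 0, 0, 0, 0, 0.03, 0, 0, 0, 0, 0, 0, 0, 0])

```text
time: 26.8
tool_pos: [580.5, 0.9, 83.1]
tool_rot: [0.732, 0.682, 0.0, -0.0]
wrist_force: [0.3, 0.6, -1.1]
gripper_width: 13.0
finger_force: 59.1
```

>>> carry_out(motion=[0, 0.03, 0, 0, 0, 0, 0.03, 0, 0, 0, 0, 0, 0, 0, 0])

```text
time: 27.18
tool_pos: [580.6, 2.4, 83.0]
tool_rot: [0.732, 0.682, 0.0, -0.0]
wrist_force: [0.7, -0.6, -2.1]
gripper_width: 13.0
finger_force: 59.1
```

>>> carry_out(motion=[0, 0.03, 0, 0, 0, 0, 0.03, 0, 0, 0, 0, 0, 0, 0, 0])

```text
time: 27.55
tool_pos: [580.7, 3.9, 83.0]
tool_rot: [0.732, 0.682, 0.0, -0.0]
wrist_force: [0.0, -0.5, -0.5]
gripper_width: 12.8
finger_force: 59.1
```

>>> carry_out(motion=[0, 0.03, 0, 0, 0, 0, 0.03, 0, 0, 0, 0, 0, 0, 0, 0])

```text
time: 27.92
tool_pos: [580.8, 5.4, 83.0]
tool_rot: [0.732, 0.682, 0.0, -0.0]
wrist_force: [-1.5, -0.4, -0.9]
gripper_width: 12.9
finger_force: 59.1
```

>>> carry_out(motion=[0, 0.03, 0, 0, 0, 0, 0.03, 0, 0, 0, 0, 0, 0, 0, 0])

```text
time: 28.3
tool_pos: [580.9, 6.9, 83.0]
tool_rot: [0.732, 0.682, 0.0, -0.0]
wrist_force: [0.0, 0.3, -0.8]
gripper_width: 13.1
finger_force: 59.1
```

>>> carry_out(motion=[0, 0.03, 0, 0, 0, 0, 0.03, 0, 0, 0, 0, 0, 0, 0, 0])

```text
time: 28.68
tool_pos: [580.9, 7.3, 83.0]
tool_rot: [0.732, 0.682, -0.001, 0.001]
wrist_force: [-1.2, -4.7, -0.9]
gripper_width: 12.9
finger_force: 59.1
```

The force jumped to 4.7 N and the motion stalled at y 7.3 when 8.4 was commanded. The boat is home, so I withdraw.

>>> carry_out(motion=[0, 0, 0, 0, 0, 0, -0.05, 0, 0, 0, 0, -0.2, 0, 0, 0, 0, -0.5, 0, 0, 0, 0, -0.9, 0, 0, 0, 0, -0.9, 0, 0, 0, 0, -0.9, 0, 0, 0, 0, -0.9, 0, 0, 0, 0, -0.9, 0, 0, 0, 0, -0.9, 0, 0, 0, 0, 0, 0, -0.5, 0, 0, 0, 0, -0.6, 0, 0, 0, 0, 0, 0])

```text
time: 30.3
tool_pos: [572.0, -145.0, 113.2]
tool_rot: [0.732, 0.682, 0.001, 0.002]
wrist_force: [0.2, -0.3, -2.1]
gripper_width: 12.8
finger_force: 59.1
```

```bash
python3 st.py
python3 - <<'E'
from h import *
s,im=snap("wrist","w7")
a=cv2.imread("pics/w6.png")[80:330,240:400]; b=im[80:330,240:400]
cv2.imwrite("pics/cmp.png",cv2.resize(np.hstack([a,b]),None,fx=2.2,fy=2.2))
E
```

```text
t 30.3 tcp [ 571.96 -145.03  113.18] F tool [-0.29  0.25  2.15] torque [-0.053  0.009 -0.002] tip along -11.73 side 2.22 z 132.2
```

View pics/cmp.png

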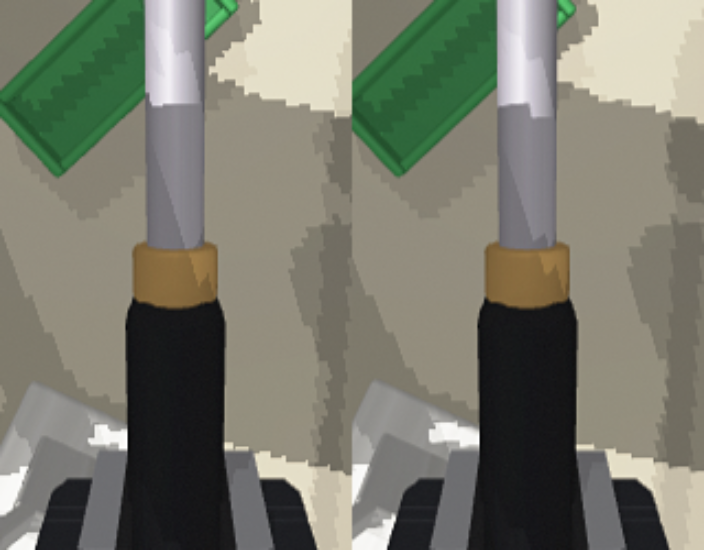

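The rod has not slipped in the grip: the ferrule is at the same pixels before and after. Going back over the rest.

>>> carry_out(motion=[0, -0.5, -0.28, 0, 0, 0, -0.8, -0.47, 0, 0, 0, -0.8, -0.47, 0, 0, 0, -0.8, -0.47, 0, 0, 0, -0.8, -0.47, 0, 0, 0, -0.8, -0.47, 0, 0, 0, -0.8, -0.45, 0, 0, 0, 0, 0, 0, 1, 0, 0, 0, 0, 1, 0, 0, 0, 0, 1, 0, 0, 0, 0, 1, 0, 0, 0, 0, 1, 0, 0, 0, 0, 0.3, 0, 0, 0, 0, 0, 0, 0, 0, 0, 0, 0, 0, 0, 0, 0])

```text
time: 32.35
tool_pos: [483.9, -271.8, 110.5]
tool_rot: [0.868, 0.496, -0.0, -0.0]
wrist_force: [0.2, 0.1, -1.5]
gripper_width: 13.0
finger_force: 59.1
```

```bash
cat > g.py <<'E'
from h import *
s=telemetry.get_state(); r=R.from_quat(s["tool_rot"]).as_matrix();p=s["tool_pos"]
print(s["time"],p.round(2),"yaw",np.degrees(np.arctan2(r[1,0],r[0,0])).round(2),"units to go",(r.T@(np.array([484.3,-271.8,36])-p)/25).round(3),"F",s["wrist_force"].round(1))
E
python3 g.py
```

```text
32.35 [ 483.87 -271.8   110.51] yaw 59.47 units to go [0.009 0.015 2.98 ] F [ 0.2  0.1 -1.5]
```

>>> carry_out(motion=[0, 0.01, 0.015, 0.5, 0, 0, 0, 0, 0.6, 0, 0, 0, 0, 0.6, 0, 0, 0, 0, 0.5, 0, 0, 0, 0, 0.4, 0, 0, 0, 0, 0.2, 0, 0, 0, 0, 0.1, 0, 0, 0, 0, 0, 0, 0, 0, 0, 0, 0])

```text
time: 33.48
tool_pos: [484.8, -272.0, 38.6]
tool_rot: [0.868, 0.496, 0.0, 0.0]
wrist_force: [0.4, -0.3, -0.9]
gripper_width: 12.9
finger_force: 59.2
```

```bash
python3 g.py
```

```text
33.475 [ 484.76 -272.05   38.58] yaw 59.44 units to go [-0.001 -0.021  0.103] F [ 0.4 -0.3 -0.9]
```

>>> carry_out(motion=[0, 0, -0.02, 0.05, 0, 0, 0, 0, 0.05, 0, 0, 0, 0, 0, 0])

```text
time: 33.85
tool_pos: [484.0, -271.6, 35.9]
tool_rot: [0.868, 0.496, 0.0, 0.0]
wrist_force: [-0.6, 0.2, 2.6]
gripper_width: 13.0
finger_force: 59.5
```

Seated: the force has turned upwards at the same height as the grasp. Now releasing and rising.

>>> carry_out(motion=[22, 0, 0, 0, 0, 40, 0, 0, 0, 0, 50, 0, 0, 0, 0, 50, 0, 0, 0, 0, 50, 0, 0, 0, 0, 50, 0, 0, -0.3, 0, 50, 0, 0, -0.7, 0, 50, 0, 0, -1, 0, 50, 0, 0, -1, 0, 50, 0, 0, -1, 0, 50, 0, 0, -1, 0, 50, 0, 0, -1, 0, 50, 0, 0, 0, 0, 50, 0, 0, 0, 0])

```text
time: 35.6
tool_pos: [483.6, -271.4, 185.4]
tool_rot: [0.868, 0.496, -0.0, -0.0]
wrist_force: [0.2, 0.4, -0.5]
gripper_width: 49.9
finger_force: 0.0
```

Run:
```python
from rod import *
s,im=snap("wrist","w8"); print(s["time"],s["tool_pos"])
C=cam("wrist",s); a=ana("w8",(280,40,370,420)); print([np.round(v,1).tolist() for v in a])
f=at_z(C,a[0],58.1); print("ferrule",f,"before 507.8 -231.6")
t=cv2.cvtColor(capture("top"),cv2.COLOR_RGB2BGR)
big=cv2.resize(t[190:310,220:500],None,fx=2,fy=2,interpolation=cv2.INTER_CUBIC)
cv2.imwrite("pics/fin.png",np.hstack([cv2.resize(im[:,200:440],None,fx=.5,fy=.5),big]))
```

```text
35.6 [ 483.64081437 -271.36553152  185.42223926]
[[320.0, 159.0], [312, 153, 17, 13, 206], [320.2, 232.5], [309, 165, 24, 136, 2660]]
ferrule [ 508.25665535 -231.90819138   58.1       ] before 507.8 -231.6
```

View pics/fin.png

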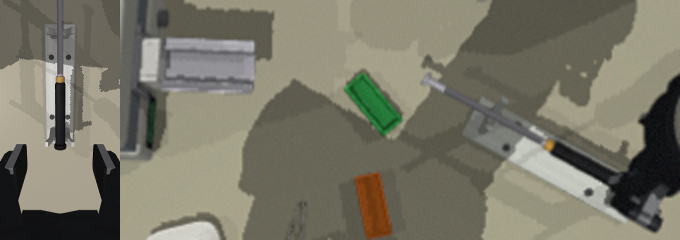

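The rod is back in both saddles, with its ferrule within 0.6 mm of where it was. The tray is empty because the boat is inside, and the gripper is clear.

```bash
python3 -c "
from plant import job_done; print(job_done())"
```

```text
the job is handed in; nothing more can be done
None
```

I pushed the boat in until it touched the backstop (the push force rose to 4.7 N, under the 9 N slip limit), laid the rod back in its rest within about 0.6 mm of its place, and handed the job in at about 36 s; no verdict was returned.

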